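# Push the tote up the return rack until it drops behind the lip

## Task

Bring the grey tote with the used brake shoe into line with the tilted return rack and push it up the ramp until its rear bottom edge has dropped behind the lip and it lies flat in the pocket, then let go. Slide it all the way, never lift or carry it, and keep the shoe inside. Stop pushing as soon as you feel the spring of the end stop: do not drive that spring to the end of its travel, and leave the other things on the bench alone.

Things in the scene. Friction and masses are not known exactly. Their poses are not given: they have to be found in the camera images.
- rack: Fixed steel return rack, 400 x 130 mm. Origin: bench top, middle of the ramp's foot (its lower edge, flush with the bench); +x level uphill, z up. The ramp rises 14 degrees (0.2443 rad). Flared entry guides: 12 mm bars at 12-18 mm height, 152 mm apart at x = -50 mm, narrowing to 106 mm at x = 35 mm, the width between the side rails (22 mm high above the slide surface). A tote more than 5 mm off or askew jams there.
- track: The rack's tilted track: same origin, but x runs up the slope and z stands square to the slide surface (z = 0). The ramp ends in a lip; behind it is a pocket, floor parallel to the ramp, 10 mm below the lip's top, 11 mm below the ramp surface, 179 mm long from lip to end stop (3 mm play for the tote).
- lip_mid (a point): On the ramp surface at track x = 155 mm, y = 0: the middle of the lip's adjusting range (a fixed point, NOT the lip itself). Lip, pocket and end stop are one piece, clamped anew each time, so the lip lies anywhere from 25 mm short of this point to 25 mm beyond it. This is not measured: feel for it, or look.
- stop_mid (a point): 179 mm further up the track: the middle of the range (+-25 mm, moving with the lip) of the end stop's rubber face, a pad 70 mm wide from 6 mm below to 20 mm above the ramp surface. It yields on a spring of 3 N per mm for 4 mm, then is solid at 12 N; more than 13 N counts as ramming. The end frame behind it stands 27 mm above the ramp surface.
- tote: Open grey plastic tote, 176 mm (x) by 100 mm (y) by 55 mm high; walls 4 mm; rim bead 10 mm thick, 9 mm high, standing out 3 mm beyond the walls. Origin: centre of its underside, z up, x along it, at first pointing to the rack within 0.25 rad. Starts before the ramp, off line and askew. With the shoe 0.5 to 0.95 kg; 2 to 8 N push it up (to 15 N as it tilts onto the ramp). Seated, origin at track z = -11 mm.
- old_shoe: A used dark brake shoe (curved, 70 x 156 x 33 mm) lying loose in the tote, lengthwise, almost from end wall to end wall; its top is about 37 mm above the tote's underside, so a finger inside the end wall has only the top 18 mm of the wall. Origin at the centre of its underside.
- spoon_bar: bystander: flat steel bar with a dark blue grip, 228 mm long, on the bench near the robot; origin at its centre.
- adjuster: bystander: brake adjuster strut, 127 mm long; origin at its centre.
- tape_roll: bystander: black tape roll, 70 mm across, 19 mm high; origin at its centre.
- oil_stone: bystander: dark oil stone, 25 x 51 x 13 mm; origin at its centre.
- marker: bystander: paint marker, 125 mm long; origin at its centre.

How it is judged:
By the outcome, as a careful person would: the job done as asked, in the order asked, and still so for the second after the job is handed in, with the robot touching nothing.
It also fails if it takes over 69 s, if anything falls off the work surface, if the arm or the gripper's body presses on something with over 40 N, if the wrist force passes 120 N, or if a joint passes its speed limit or range.

## Robot

A 6-joint arm with a two-finger parallel gripper is mounted at the origin on a cart in front of the work surface, level with it; the furniture and walls round the work are solid. World frame = base frame: x ahead of the robot, y to its left, z up, the work surface at z = 0. Lengths are in m, angles in rad, forces in N, time in s.
With the tool pointing down it reaches from about 0.375 to 0.925 m from the base axis. Payload 5.7 kg.
Tool frame: the origin (TCP) lies on the centre line of the jaws, within the pads' length; the fingertips stand 17 mm ahead of it and the grasp point (between the pads) lies 2 mm behind it; z points along the fingers, x is the direction in which the jaws open and shut, and the axes are right-handed (so a half turn about z gives the same grasp; the last joint's range is limited). The gripper opens to 88 mm and grips with 3 to 60 N. Pads are 20 mm wide; open, the fingers measure 115 mm over their backs; the gripper's body (75 mm by 178 mm) begins 61 mm behind the grasp point.
Start: joints at [-1.377, 0.359, 1.51, -0, 1.272, -0.115], TCP at [0.182, -0.572, 0.24] pointing down, gripper open.
Joint ranges: [-2.97, 2.97], [-1.01, 2.36], [0.21, 2.38], [-0.96, 4.11], [0.2, 2.71], [-2.98, 2.98]. Speed limits (rad/s): [2.39, 2.39, 3.14, 3.14, 3.14, 3.14].

## Interface

Orientations are given as a unit quaternion [x, y, z, w].
In Python, from plant import robot gives the robot as it stands. The module is installed in compiled form; this text tells all that it offers. Calls block until the motion is done:
- robot.goto(position, orientation): joint-space move of the TCP to a pose.
- robot.move_linear(position, orientation=None, feed=0.15, threshold=None): straight line of the TCP; orientation=None keeps the orientation; feed is the mean speed in m/s. With threshold (N) it stops when the force on the tool has changed by that much, and returns True; else False.
- robot.set_joints(angles): joint-space move.
- robot.grip(opening): finger opening in m; the grip force is fixed at half the most; returns when the fingers have stopped.
- robot.wait(seconds).
- robot.solve_ik(position, orientation): joint angles nearest the present ones, or None.
- robot.camera(name): name is "scene" or "top" or "wrist"; returns a dict with "image" (400x640x3 uint8, red, green, blue), "range_z" (400x640 float32, m along the optical axis (not along the pixel's ray), 0 where there is no reading), "intrinsics" (3x3 intrinsics, pixels), "k1" (the pictures are not rectified: a ray, as slopes to the right and down, at radius r is drawn at 1 + k1 r^2 times it, then the intrinsics apply), "cam_to_world" (4x4, takes a point from camera to world coordinates). Camera axes: x right, y down, z forward; pixel columns grow to the right and rows downward; lengths in m; the calibration is good to about 2 mm. A picture is of the moment at which its call begins.
A pose or a line that the arm cannot do raises robot.MotionError and nothing moves.
- robot.close_job(): hands the job in, once; it reports no verdict.
Readings, each from a call of its own:
- robot.read_clock(): time.
- robot.read_qpos(): joint angles.
- robot.read_qvel(): joint speeds.
- robot.read_effort(): joint torques, N m.
- robot.read_ee_pos(): TCP position.
- robot.read_eef_rot(): TCP orientation.
- robot.read_wrist_force(): force on the tool from outside, world axes, zero at the start.
- robot.read_torque(): the same for the moment, N m.
- robot.read_gripper_width(): finger opening in m.
Only numpy, scipy, OpenCV 4.12 (cv2) and the standard library are available. Lean on these libraries where they do the work, as an engineer would, in place of code of your own. Each camera call takes 0.05 s, during which the arm holds its last target. There are 200 camera calls.

## Working session

There is one attempt and no reset: what is moved stays moved. The work goes in short steps, each a Python script; the robot and the scene stay as the last script left them, time stands still between calls to the robot, and variables do not carry over. Pictures are saved under pics/ and viewed, about 8 in all and at most 12, crops included, and the job is handed in when it is done.

```bash
mkdir -p pics; ls
cat > h.py <<'E'
import numpy as np, cv2
from plant import robot
def save(c,fn): cv2.imwrite('pics/'+fn,c['image'][:,:,::-1])
def cloud(c):
    K=c['intrinsics']; h,w=c['range_z'].shape
    u,v=np.meshgrid(np.arange(w),np.arange(h))
    p=cv2.undistortPoints(np.stack([u,v],-1).reshape(-1,1,2).astype(np.float64),K,np.array([c['k1'],0,0,0.])).reshape(h,w,2)
    z=c['range_z']; P=np.stack([p[...,0]*z,p[...,1]*z,z],-1)
    T=c['cam_to_world']; W=P@T[:3,:3].T+T[:3,3]; W[z==0]=np.nan
    return W
def quat(yaw,tilt=0,about='y'):
    from scipy.spatial.transform import Rotation as R
    return (R.from_euler('z',yaw)*R.from_euler('x',np.pi)).as_quat()
E
python3 - <<'E'
from h import *
for n in('scene','top'):
    c=robot.camera(n); save(c,n+'1.png'); np.savez('/tmp/'+n,**c)
    print(n,c['cam_to_world'].round(3).tolist(),c['intrinsics'].round(1).tolist(),c['k1'])
print(robot.read_clock(),robot.read_eef_rot())
E
```

```text
pics
scene [[-0.629, -0.342, 0.698, -0.431], [-0.777, 0.259, -0.574, 0.796], [0.016, -0.903, -0.428, 0.681], [0.0, 0.0, 0.0, 1.0]] [[461.5, 0.0, 317.8], [0.0, 461.5, 208.8], [0.0, 0.0, 1.0]] 0.019478083247987655
top [[-0.002, -0.999, 0.044, 0.507], [-1.0, 0.003, 0.009, -0.006], [-0.009, -0.044, -0.999, 1.093], [0.0, 0.0, 0.0, 1.0]] [[363.8, 0.0, 320.3], [0.0, 363.8, 198.7], [0.0, 0.0, 1.0]] 0.01578923827525759
0.1 [ 8.07443256e-01 -5.89944673e-01 -6.03685916e-04 -5.54148810e-04]
```

View pics/top1.png

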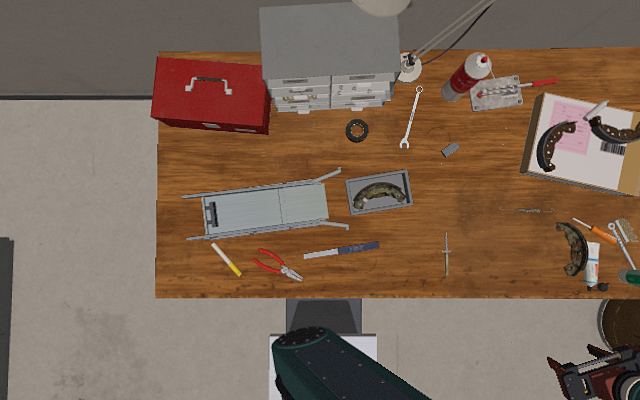

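View pics/scene1.png

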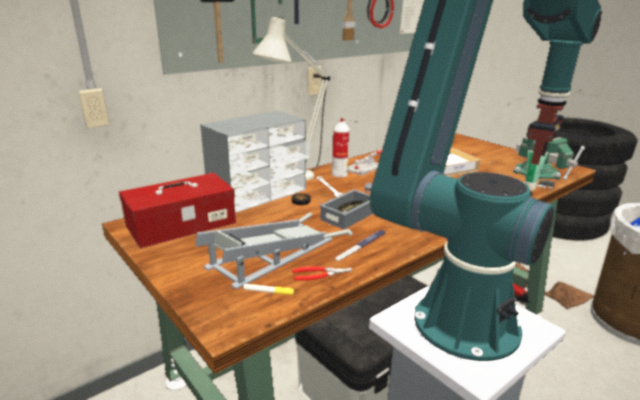

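The top view shows the rack from its foot at about (328,203), rising left to the end stop at (210,214), with what looks like the lip line at column 280. The tote is at (379,192) with its axis slightly askew, and the spoon bar is below at (342,250). Next I'll measure these from the range data.

Run:
```python
from h import *
c=dict(np.load('/tmp/top.npz')); W=cloud(c)
# ramp surface: box of pixels
for (u0,u1,v0,v1) in((285,322,188,218),(222,275,194,226)):
    P=W[v0:v1,u0:u1].reshape(-1,3); P=P[~np.isnan(P[:,0])]
    m=np.ones(len(P),bool)
    for _ in range(5):
        A=np.c_[P[:,:2],np.ones(len(P))]; k=np.linalg.lstsq(A[m],P[m,2],rcond=None)[0]; r=P[:,2]-A@k; m=abs(r)<.004
    print('plane',k,'slope deg',np.degrees(np.arctan(np.hypot(*k[:2]))),'dir',np.arctan2(k[1],k[0]),'inl',m.mean(),r[m].std())
reg=W[150:230,335:425]; z=reg[...,2]
m=((z>.04)&(z<.07)).astype(np.uint8)
P=reg[m>0]; print(len(P),np.median(P[:,2]))
r=cv2.minAreaRect((P[:,:2]*1000).astype(np.float32)); print('tote rim',r)
print(W[213:214,200:335:4,:].round(3)[0].tolist())
cv2.imwrite('pics/crop1.png',cv2.resize(c['image'][160:250,170:430,::-1],None,fx=3,fy=3,interpolation=cv2.INTER_CUBIC))
```

```text
plane [-0.03445598  0.24520989  0.02238059] slope deg 13.907768309100124 dir 1.7103985603240983 inl 0.9546279491833031 0.0017248545873216267
plane [-0.03345395  0.24647462  0.01045523] slope deg 13.967986176464569 dir 1.7057017392400682 inl 0.9502664298401421 0.0017044639986956115
669 0.05453796750597295
tote rim ((571.902587890625, -163.59439086914062), (105.95695495605469, 182.200439453125), 9.382747650146484)
[[0.513, 0.366, -0.001], [0.512, 0.316, 0.115], [0.512, 0.319, 0.072], [0.512, 0.299, 0.099], [0.512, 0.289, 0.095], [0.512, 0.287, 0.066], [0.512, 0.277, 0.06], [0.512, 0.265, 0.061], [0.512, 0.256, 0.054], [0.512, 0.245, 0.054], [0.512, 0.234, 0.052], [0.512, 0.223, 0.047], [0.512, 0.212, 0.047], [0.512, 0.201, 0.044], [0.512, 0.19, 0.041], [0.512, 0.178, 0.04], [0.512, 0.168, 0.035], [0.512, 0.156, 0.032], [0.512, 0.145, 0.03], [0.512, 0.133, 0.029], [0.512, 0.122, 0.026], [nan, nan, nan], [0.512, 0.098, 0.029], [0.512, 0.087, 0.026], [0.512, 0.075, 0.021], [0.512, 0.064, 0.021], [0.512, 0.052, 0.02], [0.512, 0.04, 0.014], [0.512, 0.029, 0.012], [0.512, 0.017, 0.011], [0.512, 0.005, 0.006], [0.512, -0.007, 0.004], [0.512, -0.019, -0.001], [0.512, -0.031, -0.001]]
```

View pics/crop1.png

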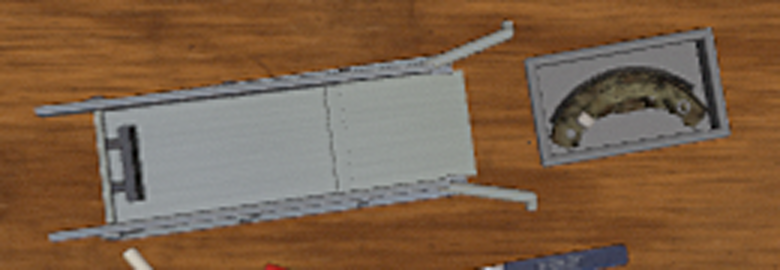

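The crop shows the ramp foot edge from (460,70) to (477,175), the lip line at about (325,85) to (337,190), the stop pad at (130,160), and the tote rim from (527,28) to (728,165). The tote is only a few mm and about 1.5° off. I'll take a closer wrist view for a better measurement.

Run:
```python
from h import *
robot.goto([0.53,-0.05,0.42],quat(1.708-np.pi))
c=robot.camera('wrist'); save(c,'w1.png'); np.savez('/tmp/w1',**c)
print(c['cam_to_world'].round(3).tolist(),c['intrinsics'].round(1).tolist(),c['k1'],robot.read_clock(),robot.read_wrist_force())
```

```text
[[0.137, -0.946, -0.294, 0.611], [-0.991, -0.13, -0.041, -0.04], [0.001, 0.296, -0.955, 0.564], [0.0, 0.0, 0.0, 1.0]] [[321.4, 0.0, 309.8], [0.0, 321.4, 198.3], [0.0, 0.0, 1.0]] -0.020780273942707664 2.475 [-1.02948434  0.50510222 -0.96282757]
```

View pics/w1.png

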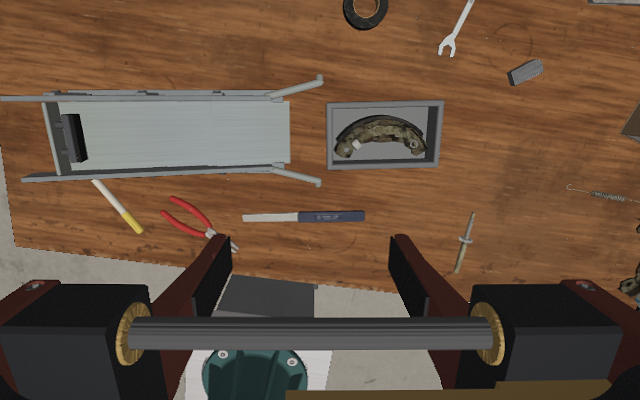

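The wrist view shows the whole setup. The ramp foot edge is at column 290 (rows 100–163), the guide tips are at (320,78) and (320,185), and the tote rim spans (327..445, 100..170). The lip is not visible here. I'll fit the rails, guides and rim from both clouds.

```bash
cat > fit.py <<'E'
from h import *
def fitrack(W,k=None):
    P=W.reshape(-1,3); P=P[~np.isnan(P[:,0])]
    yaw=1.708; o=np.array([.545,-.017])
    for it in range(4):
        d=np.array([np.cos(yaw),np.sin(yaw)]); n=np.array([-d[1],d[0]])
        s=(P[:,:2]-o)@d; t=(P[:,:2]-o)@n
        h=(P[:,2]-np.tan(.2443)*s)*np.cos(.2443)
        m=(s>.02)&(s<.10)&(abs(t)<.045)&(abs(h)<.008)
        off=np.median(h[m])/np.sin(.2443); o=o-(-off)*-1*d if False else o-off*d
        s=(P[:,:2]-o)@d; t=(P[:,:2]-o)@n; h=(P[:,2]-np.tan(.2443)*s)*np.cos(.2443)
        L=[]
        for sg in(1,-1):
            q=(h>.012)&(h<.027)&(s>.04)&(s<.30)&(t*sg>.045)&(t*sg<.075)
            L.append(np.r_[np.polyfit(s[q],t[q],1),q.sum(),t[q].mean()])
        a=(L[0][0]+L[1][0])/2; b=(L[0][1]+L[1][1])/2
        yaw+=np.arctan(a); o=o+b*n
    return o,yaw,L
def fittote(W,o,yaw):
    d=np.array([np.cos(yaw),np.sin(yaw)]); n=np.array([-d[1],d[0]])
    P=W.reshape(-1,3); P=P[~np.isnan(P[:,0])]
    s=(P[:,:2]-o)@d; t=(P[:,:2]-o)@n
    q=(P[:,2]>.047)&(P[:,2]<.062)&(s<-.02)&(s>-.32)&(abs(t)<.10)
    r=cv2.minAreaRect((np.c_[s,t][q]*1000).astype(np.float32)); return r,q.sum()
if __name__=='__main__':
    for n in('top','w1'):
        W=cloud(dict(np.load(f'/tmp/{n}.npz'))); o,y,L=fitrack(W); print(n,o,y); print(np.array(L).round(4).tolist()); print(fittote(W,o,y))
        d=np.array([np.cos(y),np.sin(y)]); nn=np.array([-d[1],d[0]])
        P=W.reshape(-1,3); P=P[~np.isnan(P[:,0])]; s=((P[:,:2]-o)@d); t=(P[:,:2]-o)@nn
        # guides
        for sg in (1,-1):
            q=(P[:,2]>.009)&(P[:,2]<.022)&(s<-.005)&(s>-.06)&(abs(t)<.1)&(t*sg>0); 
            print('guide',sg,q.sum(),np.polyfit(s[q],t[q],1).round(4))
        S=s/np.cos(.2443); h=(P[:,2]-np.tan(.2443)*s)*np.cos(.2443)
        S=S+h*np.tan(.2443)*0
        q=abs(t)<.04
        print('profile mm',[(int(x*1000),round(float(np.median(h[q&(S>=x)&(S<x+.01)]))*1000,1) if 0 else round(float(np.median(h[q&(S>=x)&(S<x+.01)])*1000),1)) for x in np.arange(.0,.37,.01)])
E
python3 fit.py
```

```text
top [ 0.55046756 -0.01373588] 1.7020258244626032
[[-0.0004, 0.0568, 272.0, 0.0567], [0.0004, -0.0568, 290.0, -0.0567]]
(((-151.37481689453125, -1.6412124633789062), (182.20040893554688, 105.95698547363281), 1.863845705986023), np.int64(667))
guide 1 72 [-0.3238  0.0673]
guide -1 74 [ 0.3129 -0.0675]
profile mm [(0, -0.1), (10, 0.2), (20, -0.3), (30, 0.2), (40, 0.1), (50, -0.0), (60, 0.1), (70, -0.2), (80, 0.2), (90, -0.1), (100, 0.0), (110, -0.1), (120, -0.2), (130, -1.2), (140, -10.3), (150, -11.2), (160, -10.8), (170, -11.3), (180, -11.6), (190, -11.2), (200, -11.2), (210, -10.8), (220, -10.9), (230, -11.2), (240, -11.1), (250, -11.3), (260, -10.7), (270, -11.1), (280, -11.5), (290, -11.1), (300, -11.1), (310, -9.2), (320, 19.0), (330, 9.7), (340, 8.1), (350, -14.1), (360, nan)]
w1 [ 0.55143153 -0.01138435] 1.7011754034138624
[[-0.0007, 0.0568, 1059.0, 0.0567], [0.0007, -0.0568, 1081.0, -0.0567]]
(((-152.9727020263672, -1.0814056396484375), (182.646484375, 106.76339721679688), 2.080432415008545), np.int64(2248))
guide 1 214 [-0.337   0.0664]
guide -1 276 [ 0.3312 -0.0668]
profile mm [(0, 475.6), (10, 484.7), (20, 484.8), (30, 480.5), (40, 462.3), (50, -0.0), (60, -0.2), (70, 0.0), (80, 0.1), (90, 0.0), (100, 0.2), (110, 0.2), (120, -0.6), (130, -0.9), (140, -10.9), (150, -10.8), (160, -11.0), (170, -10.9), (180, -11.0), (190, -11.0), (200, -11.2), (210, -11.0), (220, -11.2), (230, -11.1), (240, -11.2), (250, -11.0), (260, -11.0), (270, -11.0), (280, -11.2), (290, -11.2), (300, -11.0), (310, 4.3), (320, 19.1), (330, 22.0), (340, 12.6), (350, -12.9), (360, nan)]
  return _methods._mean(a, axis=axis, dtype=dtype,
  ret = ret.dtype.type(ret / rcount)
```

Both views agree: rack origin about (0.551, -0.0125), yaw 1.7016, tote 1.3 mm and 2° off line. The lip is near track 139 mm. I'll square the tote by pushing its rear rim with both spread fingers, then look again.

```bash
cat >> h.py <<'E'
O=np.array([.551,-.0125]); YAW=1.7016; D=np.array([np.cos(YAW),np.sin(YAW)]); N=np.array([-D[1],D[0]])
Q=quat(YAW-np.pi/2)
def pt(s,t,z): return [*(O+s*D+t*N),z]
def F(): f=robot.read_wrist_force(); return np.r_[f[:2]@D,f[:2]@N,f[2]]
def S():
    p=robot.read_ee_pos(); return np.r_[(p[:2]-O)@D,(p[:2]-O)@N,p[2]]
E
python3 - <<'E'
from h import *
W=cloud(dict(np.load('/tmp/w1.npz'))); P=W.reshape(-1,3); P=P[~np.isnan(P[:,0])]
s=(P[:,:2]-O)@D; t=(P[:,:2]-O)@N
X=s*np.cos(.2443)+P[:,2]*np.sin(.2443); h=-s*np.sin(.2443)+P[:,2]*np.cos(.2443)
q=(abs(t)<.03)
for a,b in((.128,.152),(.304,.326)): print([(int(x*1000),*np.percentile(h[q&(X>=x)&(X<x+.002)]*1000,[10,50,90]).round(1),int((q&(X>=x)&(X<x+.002)).sum())) for x in np.arange(a,b,.002)])
robot.goto(pt(-.295,0,.20),Q); robot.grip(.06)
robot.move_linear(pt(-.295,0,.052),Q,feed=.1)
f0=F(); print('f0',f0,S(),robot.read_gripper_width())
for s in np.arange(-.285,-.229,.005):
    robot.move_linear(pt(s,0,.052),Q,feed=.04); print(round(s,3),(F()-f0).round(2))
c=robot.camera('wrist'); save(c,'w2.png'); np.savez('/tmp/w2',**c)
print(robot.read_clock())
from fit import fittote
print(fittote(cloud(c),O,YAW)); c=robot.camera('top'); print(fittote(cloud(c),O,YAW))
E
```

```text
[(128, np.float64(452.7), np.float64(478.3), np.float64(483.2), 2050), (130, np.float64(470.9), np.float64(485.1), np.float64(488.2), 2054), (132, np.float64(471.2), np.float64(488.1), np.float64(489.2), 1139), (134, np.float64(472.4), np.float64(487.7), np.float64(488.7), 1033), (136, np.float64(472.4), np.float64(487.2), np.float64(488.3), 1049), (138, np.float64(472.5), np.float64(486.7), np.float64(487.7), 1025), (140, np.float64(471.0), np.float64(486.2), np.float64(487.2), 1019), (142, np.float64(471.0), np.float64(485.7), np.float64(486.7), 1029), (144, np.float64(470.1), np.float64(485.2), np.float64(486.3), 1032), (146, np.float64(470.4), np.float64(484.8), np.float64(486.0), 1074), (148, np.float64(470.7), np.float64(484.5), np.float64(494.9), 1254), (150, np.float64(469.4), np.float64(483.7), np.float64(484.8), 1018)]
[(304, np.float64(-12.9), np.float64(-11.3), np.float64(-10.1), 62), (306, np.float64(-12.7), np.float64(-11.1), np.float64(-9.9), 59), (308, np.float64(-12.6), np.float64(-11.2), np.float64(-10.1), 52), (310, np.float64(-12.6), np.float64(-11.4), np.float64(
[... 511 characters left out ...]
(19.8), np.float64(21.4), 68)]
f0 [ 0.67856765  0.56622795 -0.35866652] [-0.29535974 -0.00042175  0.05270742] 0.060242337854169686
-0.285 [-1.4  -0.68  0.59]
-0.28 [-0.98 -0.15  1.04]
-0.275 [-0.3  -0.38 -0.1 ]
-0.27 [-0.9  -1.15  0.92]
-0.265 [-0.49 -1.07  0.  ]
-0.26 [-1.14 -0.46  0.45]
-0.255 [-0.21 -0.3  -0.4 ]
-0.25 [-0.95 -0.03  1.24]
-0.245 [-1.82 -0.67  1.48]
-0.24 [-1.69 -1.12  0.31]
-0.235 [-1.97 -2.19  1.06]
-0.23 [-2.05 -1.35  0.6 ]
9.8917
(((-175.00027465820312, -4.753173828125), (130.84197998046875, 106.76586151123047), 0.23246188461780548), np.int64(16454))
(((-132.73165893554688, -3.8817901611328125), (105.8380355834961, 190.37014770507812), 89.96165466308594), np.int64(611))
```

View pics/w2.png

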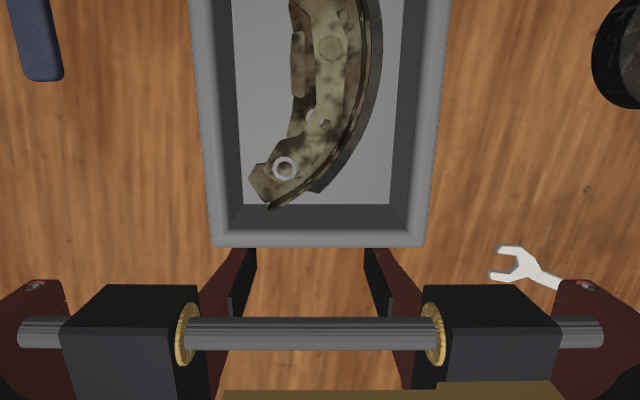

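The rim now lies square (about 0°), with the shoe lying inside and both fingers at the rear rim, at (250,250) and (370,250). The tote centre is about 4.3 mm to the right of the line. I'll nudge it left with a two-point side push.

Run:
```python
from h import *
from fit import fittote
QS=quat(YAW-np.pi)
robot.move_linear(pt(-.26,0,.052),Q,feed=.1); robot.move_linear(pt(-.26,0,.2),Q,feed=.2)
robot.goto(pt(-.134,-.105,.2),QS); robot.grip(.085)
robot.move_linear(pt(-.134,-.105,.052),QS,feed=.12)
f0=F()
robot.move_linear(pt(-.134,-.072,.052),QS,feed=.06); print((F()-f0).round(2))
robot.move_linear(pt(-.134,-.0635,.052),QS,feed=.02); print((F()-f0).round(2),S())
c=robot.camera('top'); print(fittote(cloud(c),O,YAW))
robot.move_linear(pt(-.134,-.10,.052),QS,feed=.1); robot.move_linear(pt(-.134,-.10,.25),QS,feed=.2)
robot.goto(pt(-.20,-.09,.38),QS)
c=robot.camera('wrist'); print('w',fittote(cloud(c),O,YAW)); save(c,'w3.png');np.savez('/tmp/w3',**c)
c=robot.camera('top'); print('t',fittote(cloud(c),O,YAW),robot.read_clock()); save(c,'top3.png')
```

```text
[ 1.37 -1.22  0.17]
[ 0.23 -1.27 -0.73] [-0.13409419 -0.0636173   0.05203692]
(((-127.12873077392578, 2.7516403198242188), (92.96035766601562, 186.765625), 84.21346282958984), np.int64(286))
w (((-128.18829345703125, -0.8493232727050781), (104.60102081298828, 180.86627197265625), 89.78811645507812), np.int64(2057))
t (((-124.71895599365234, 0.6005592346191406), (174.5806121826172, 106.15518951416016), 0.03929242119193077), np.int64(469)) 18.5667
```

The tote is now within 1 mm and 0.2° of the line. I'll push it into the guides and onto the ramp while logging force.

Run:
```python
from h import *
from fit import fittote
robot.goto(pt(-.265,0,.16),Q); robot.grip(.06)
robot.move_linear(pt(-.265,0,.052),Q,feed=.12)
f0=F(); np.save('/tmp/f0',f0)
zz=lambda s: .052+max(0,s+.026)*.2493
for s in [-.225,-.20,-.18,-.16,-.14,-.12,-.10,-.08,-.06,-.04,-.026,-.01,.01]:
    hit=robot.move_linear(pt(s,0,zz(s)),Q,feed=.05,threshold=22); f=F()-f0; print(s,hit,f.round(1),S().round(4))
    if hit: break
c=robot.camera('top'); save(c,'top4.png'); cv2.imwrite('pics/crop4.png',cv2.resize(c['image'][160:250,170:430,::-1],None,fx=3,fy=3,interpolation=cv2.INTER_CUBIC))
c=robot.camera('wrist'); save(c,'w4.png'); print(robot.read_clock())
```

```text
-0.225 False [ 1.5  0.3 -0.5] [-0.2249  0.      0.052 ]
-0.2 False [ 0.  -0.2 -0.8] [-0.1992  0.0002  0.052 ]
-0.18 False [ 0.9  0.1 -0.3] [-0.1791  0.0002  0.052 ]
-0.16 False [-0.1  1.1 -1. ] [-0.1592  0.0002  0.0519]
-0.14 False [ 0.2  1.1 -0.1] [-0.1391  0.0003  0.0519]
-0.12 False [ 0.8 -0.3 -0.8] [-0.1191  0.0002  0.052 ]
-0.1 False [-0.2  0.4  0. ] [-0.0992  0.0002  0.052 ]
-0.08 False [ 1.  -1.  -0.1] [-0.0792  0.0002  0.052 ]
-0.06 False [ 0.7  0.6 -0.7] [-0.0592  0.0002  0.052 ]
-0.04 False [-1.1 -2.1 -0.5] [-0.0395 -0.0002  0.0521]
-0.026 False [-0.8 -1.1 -0.1] [-0.0258  0.      0.052 ]
-0.01 False [-3.4 -1.1  0.2] [-0.0101  0.0001  0.056 ]
0.01 False [-3.8 -0.4  1.7] [0.0097 0.0001 0.061 ]
29.3083
```

View pics/crop4.png

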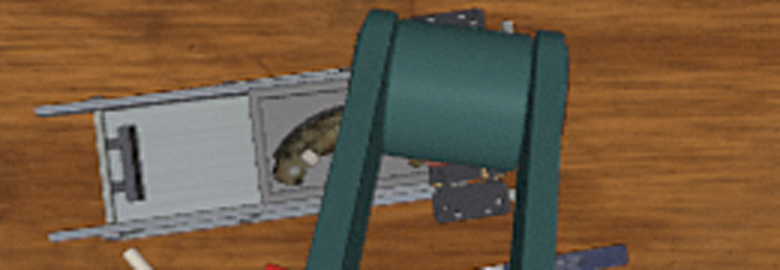

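View pics/w4.png

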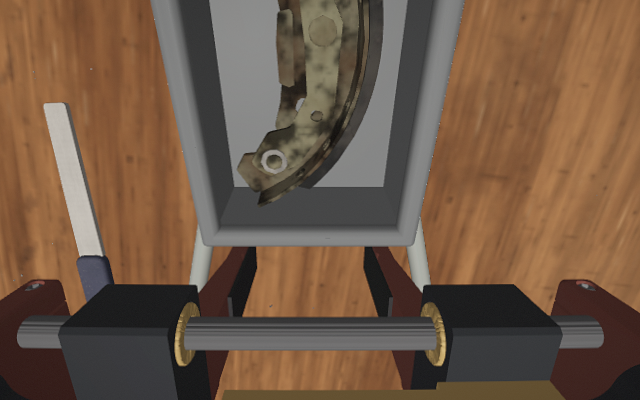

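The tote is up on the ramp, centred between the rails, and the shoe is inside. The tote's front edge is at crop column 255. I'll continue near the expected drop, then take 1 mm steps with averaged force.

```bash
cat >> h.py <<'E'
f0=None
def Fa(n=6):
    a=[]
    for _ in range(n): a.append(F()); robot.wait(.02)
    return np.mean(a,0)
zz=lambda s: .052+max(0,s+.026)*.2493
def rimh(c):
    W=cloud(c); P=W.reshape(-1,3); P=P[~np.isnan(P[:,0])]
    s=(P[:,:2]-O)@D; t=(P[:,:2]-O)@N
    h=-s*np.sin(.2443)+P[:,2]*np.cos(.2443); X=s*np.cos(.2443)+P[:,2]*np.sin(.2443)
    a=S(); b=(abs(t)<.02)&(s>a[0]+.004)&(s<a[0]+.04)&(h>.025)&(h<.065)
    r=(X[b].min(),np.percentile(h[b],90)) if b.sum()>20 else None
    return r
E
python3 - <<'E'
from h import *
f0=np.load('/tmp/f0.npy')
for s in [.03,.05,.07,.085,.095]:
    hit=robot.move_linear(pt(s,0,zz(s)),Q,feed=.04,threshold=10); f=Fa(3)-f0; print(s,hit,f.round(1))
    if hit: break
print(rimh(robot.camera('wrist')))
if not hit:
  for s in np.arange(.097,.1061,.0015):
    hit=robot.move_linear(pt(s,0,zz(s)),Q,feed=.03,threshold=8); f=Fa()-f0; print(round(s,4),hit,f.round(2))
    if hit: break
c=robot.camera('wrist'); print(rimh(c),S(),robot.read_clock()); save(c,'w5.png')
E
```

```text
0.03 False [-8.4 -0.1  5. ]
0.05 True [ 0.4  0.5 -0.9]
(np.float64(0.07321459931275268), np.float64(0.05987308510278296))
(np.float64(0.07335865600048357), np.float64(0.05985466564995262)) [ 0.04316213 -0.0013016   0.07090843] 30.625
```

The force fell to zero and the rear rim stands about 5 mm higher. That matches the tote rocking over the lip, nose into the pocket. I'll continue.

Run:
```python
from h import *
f0=np.load('/tmp/f0.npy')
for s in [.05,.06,.07,.08,.09,.096]:
    hit=robot.move_linear(pt(s,0,zz(s)),Q,feed=.03,threshold=10); f=Fa(3)-f0; print(s,hit,f.round(1),S().round(4))
    if hit: break
print(rimh(robot.camera('wrist')))
if not hit:
  for s in np.arange(.098,.1061,.002):
    hit=robot.move_linear(pt(s,0,zz(s)),Q,feed=.03,threshold=8); f=Fa()-f0; print(round(s,4),hit,f.round(2))
    if hit: break
c=robot.camera('wrist'); print(rimh(c),S(),robot.read_clock()); save(c,'w5.png')
```

```text
0.05 False [-4.1 -0.7  1.5] [ 0.0495 -0.0003  0.0711]
0.06 False [ 0.3  0.4 -0.6] [0.0605 0.0003 0.0733]
0.07 False [-0.7  0.7 -0.6] [0.0704 0.     0.076 ]
0.08 False [-0.3 -0.2  0.3] [ 0.0804 -0.      0.0785]
0.09 False [ 0.   0.  -0.2] [0.0904 0.     0.081 ]
0.096 False [-0.5  0.7  0. ] [0.0963 0.     0.0825]
(np.float64(0.12442345408659698), np.float64(0.05482302143866206))
0.098 False [-1.42  0.12 -1.17]
0.1 False [-1.66  0.12 -1.79]
0.102 False [-1.61  0.43 -1.81]
0.104 False [-1.7   0.52 -1.52]
0.106 False [-1.51 -0.26 -1.65]
(np.float64(0.13354204485024534), np.float64(0.054040854052072866)) [ 1.06122530e-01 -7.78617809e-06  8.49372428e-02] 35.5083
```

View pics/w5.png

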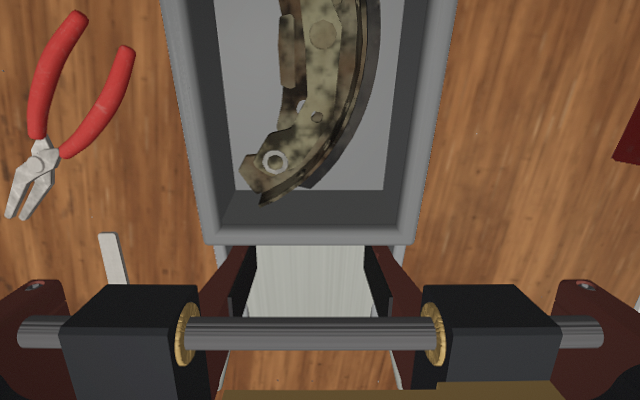

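The tote is straight, the shoe is inside, and the rear rim is at track 133.5 mm, just short of the lip. Now I'll take 1 mm steps, checking rim height and force at each one.

Run:
```python
from h import *
f0=np.load('/tmp/f0.npy'); r0=None
for s in np.arange(.107,.1161,.001):
    hit=robot.move_linear(pt(s,0,zz(s)),Q,feed=.02,threshold=5); f=Fa(8)-f0; r=rimh(robot.camera('wrist')); print(round(s,4),hit,f.round(2),np.round(r,4) if r else None)
    if hit or f[0]<-4.5 or r is None or r[1]<.049: break
print(S(),robot.read_clock())
```

```text
0.107 False [-1.99  0.04 -2.08] [0.1349 0.0541]
0.108 False [-2.12  0.07 -2.67] [0.1353 0.054 ]
0.109 False [-1.81 -0.04 -2.32] [0.1367 0.0539]
0.11 False [-1.99 -0.05 -2.39] [0.1375 0.0539]
0.111 False [-2.12 -0.02 -2.5 ] [0.1387 0.0539]
0.112 False [-2.1  -0.14 -2.52] [0.1396 0.0538]
0.113 False [-2.21  0.21 -2.4 ] [0.1411 0.0535]
0.114 False [-3.39 -0.02 -2.32] [0.1417 0.0533]
0.115 False [-4.89  0.09 -2.88] [0.1426 0.0533]
[ 1.14618638e-01 -2.81262754e-05  8.71486886e-02] 39.4083
```

The force has risen by about 2.8 N, so the stop spring is just touched. The rear rim is still held up: the tool's Fz of -2.5 N shows the fingers are carrying the tote by friction. I'll stop pushing and lower the fingers at the same spot so the rear can drop.

Run:
```python
from h import *
f0=np.load('/tmp/f0.npy'); z0=zz(.115)
for k,(s,z) in enumerate([(.1147,z0-.002),(.1144,z0-.004),(.1142,z0-.006),(.114,z0-.009),(.1135,z0-.011)]):
    robot.move_linear(pt(s,0,z),Q,feed=.02); f=Fa(6)-f0; r=rimh(robot.camera('wrist')); print(s,f.round(2),np.round(r,4) if r else None)
    if r and r[1]<.047: break
c=robot.camera('wrist'); save(c,'w6.png'); print(S(),robot.read_clock())
```

```text
0.1147 [-4.72  0.11 -2.84] [0.1419 0.0515]
0.1144 [-4.52  0.33 -2.83] [0.1411 0.0496]
0.1142 [-3.98  0.29 -2.59] [0.141  0.0478]
0.114 [-2.53 -0.04 -2.46] [0.1395 0.0441]
[1.14144093e-01 2.80488969e-05 7.81405006e-02] 41.1083
```

The rim is now at 44.1 mm, which is the seated value (55 - 11). I'll back away and verify.

Run:
```python
from h import *
f0=np.load('/tmp/f0.npy'); a=S()
robot.move_linear(pt(a[0]-.003,0,a[2]),Q,feed=.01); print((Fa()-f0).round(2),rimh(robot.camera('wrist')))
robot.move_linear(pt(a[0]-.04,0,a[2]+.004),Q,feed=.06); print((Fa()-f0).round(2))
robot.move_linear(pt(a[0]-.05,0,.25),Q,feed=.2)
robot.goto(pt(.2,-.0,.36),quat(YAW-np.pi))
for n in('wrist','top'):
    c=robot.camera(n); save(c,n+'7.png'); P=cloud(c).reshape(-1,3); P=P[~np.isnan(P[:,0])]
    s=(P[:,:2]-O)@D; t=(P[:,:2]-O)@N
    h=-s*np.sin(.2443)+P[:,2]*np.cos(.2443); X=s*np.cos(.2443)+P[:,2]*np.sin(.2443)
    q=(h>.037)&(h<.06)&(X>.1)&(X<.36)&(abs(t)<.07)
    if q.sum()>50:
        A=np.c_[X,t,np.ones(len(X))][q]; k=np.linalg.lstsq(A,h[q],rcond=None)[0]
        print(n,'rim plane: pitch,roll,h@mid',k[:2],k@[.23,0,1],'X range',X[q].min(),X[q].max(),'t',t[q].min(),t[q].max())
print(robot.read_clock())
```

```text
[ 0.71  0.24 -0.26] (np.float64(0.13954510975362822), np.float64(0.04410207953031231))
[ 0.51  0.07 -0.52]
wrist rim plane: pitch,roll,h@mid [ 0.00075909 -0.00173457] 0.04302807348585552 X range 0.13982413377096384 0.3216778173248652 t -0.053059578330950145 0.053393213962956175
top rim plane: pitch,roll,h@mid [-0.00021018  0.00249293] 0.04353543384054732 X range 0.1383167923596703 0.32030781660968716 t -0.05210250716841589 0.05380855931354097
45.25
```

View pics/wrist7.png

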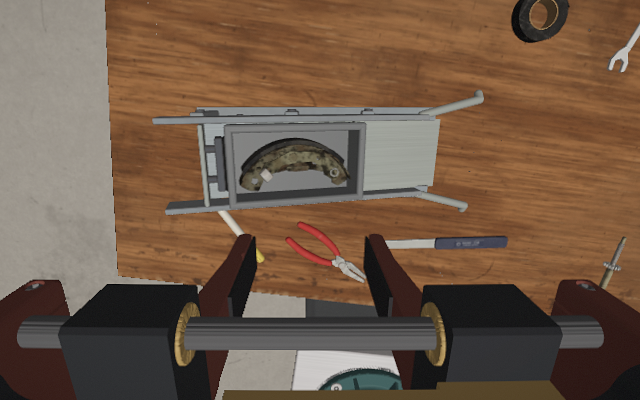

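The tote lies flat in the pocket at (295,160), with rim pitch and roll near zero and the height as expected. The shoe is inside, the stop pad at (219,165) is just ahead of the tote, and the bystanders have not moved. I'm handing in.

```bash
python3 -c "
from plant import robot
robot.close_job(); print(robot.read_clock())"
```

```text
the job is handed in; nothing more can be done
the job is handed in; nothing more can be done
```

The grey tote is in the rack pocket, lying flat, with the brake shoe still inside, and I have handed the job in. The clock read 45.3 s at my last reading before that, against the 69 s limit.

- **Lining up:** I squared the tote by pushing its rear rim with both fingers. It ended about 4 mm off to the side, so I nudged it back from the right, to within 1 mm and 0.2° of the rack line.
- **Pushing up:** I slid it up the ramp without gripping it. The force settled near 2 N before the stop, and I stopped at 4.9 N, when the spring had added about 2.8 N (roughly 1 mm of its travel). The highest averaged force I logged was 8.4 N, near the rocking point over the lip, and one move there halted on its 10 N limit.
- **Rear edge:** It did not drop by itself, because finger friction was holding it up. I lowered the fingers on the spot, easing back about 1 mm, and it went down behind the lip. Then I backed away.

**Last checks:**
- **Seating:** The rim is 43–44 mm above the ramp surface (44 mm expected when seated). Pitch and roll are under 0.003 rad in both cameras.
- **Released:** The tool forces were back to about zero, and the tote stayed in place.
- **Bystanders:** Those in the last picture look unmoved. The oil stone was not in that view, and I only compared the others by eye.
- **Disagreements:** The cameras put the tote about 1.5 mm apart along the track, which is within calibration. My estimate of the lip from the pictures was 138–139 mm, but the seated tote suggests about 142 mm.

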